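# Pack the coffee scoop under the tray of the service box

## Robot

A 7-joint arm with a two-finger parallel gripper is mounted at the origin on a cart in front of the work surface, level with it; the furniture and walls round the work are solid. World frame = base frame: x ahead of the robot, y to its left, z up, the work surface at z = 0. Lengths are in mm, angles in rad, forces in N, time in s.
With the tool pointing down it reaches from about 400 to 875 mm from the base axis. Payload 4.4 kg.
Tool frame: the origin (TCP) lies midway between the tips of the shut fingers; the grasp point (between the pads) lies ctrl.grip_depth behind it (ctrl.grip_depth is the distance from the TCP to the grasp point, in mm); z points along the fingers, y is the line along which they close (so a half turn about z gives the same grasp; the last joint's range is limited). The gripper opens to 85 mm and grips with 20 to 120 N. Pads are 22 mm wide; open, the fingers measure 114 mm over their backs; the gripper's body (76 mm by 85 mm) begins 54 mm behind the grasp point. The pads swing forward as they close: fully open they stand 13 mm farther back than shut.
Start: joints at [-1.385, 0.628, 0.038, 1.517, -0.027, 0.996, -0.02], TCP at [161.921, 629.523, 231.313] pointing down, gripper open.
Joint ranges: [-3.06, 3.06], [-0.37, 2.12], [-1.25, 1.32], [0.18, 2.47], [-1.1, 4.24], [0.23, 1.98], [-2.94, 2.94]. Speed limits (rad/s): [2.57, 2.57, 3.14, 3.14, 3.14, 3.14, 3.14].

## Interface

Orientations are given as [roll, pitch, yaw] about the fixed x, y, z axes, in that order (R = Rz(yaw) Ry(pitch) Rx(roll)).
In Python, from cell import ctrl gives the robot as it stands.
- The arm moves only by the tool carry_out, never from a script. Its argument "deltas" is one flat list of numbers, 7 for each row, row after row: the turn, a rotation vector about the tool's x, y, z in degrees, then the shift along the tool's x, y, z in m, then the closure, from -1 (fully open) to 1 (shut). In form: [wx, wy, wz, dx, dy, dz, claw, wx, wy, wz, dx, dy, dz, claw, ...]. A call has 1 to 12 rows; each row shifts and turns the commanded pose from where the row before left it, along the tool's axes as they then stand; what a row does not reach is not made up. A row lasts 1/8 s, in which the tool goes at most 62.5 mm and 10.7 degrees, less where a joint would pass 70% of its speed; a pose out of reach is approached as far as the arm can. A call with a gripper value outside its range is refused whole. The fingers move at their own pace and stop on an object; the grip force is fixed at half the most. Time passes only in rows, so rows that do not move let the fingers close. It gives the time, the measured TCP pose, the force, the opening and the grip force at its end, in the units of the state.
- ctrl.read_state(): the state, without advancing time (a new reading comes with each control period).
- ctrl.get_image(name): name is "scene" or "side" or "wrist"; returns the picture (420x560x3 uint8, red, green, blue); there is no depth.
- ctrl.calibration(name): a dict with "mtx" (3x3 intrinsics, pixels), "R" (3x3) and "t" (3): a world point X has camera coordinates R X + t. Camera axes: x right, y down, z forward; pixel columns grow to the right and rows downward; lengths in mm; the calibration is good to about 2 mm. A picture is of the moment at which its call begins: read the wrist's pose just before it. calibration takes no time and is no camera call; for the wrist camera it gives the pose at the moment of the call.
- ctrl.finish_job(): hands the job in; it is judged then, once.
The state is a dict: "clock": time; "qpos": joint angles; "qd": joint speeds; "tau": joint torques, N m; "eef_pos": TCP position; "tool_rot": TCP orientation; "force": force on the tool from outside, world axes, zero at the start; "torque": the same for the moment, N m; "width": finger opening in mm; "gripper_force": force on a finger pad.
Only numpy, scipy, OpenCV 4.12 (cv2) and the standard library are available. Lean on these libraries where they do the work, as an engineer would, in place of code of your own. Each camera call takes 0.05 s, during which the arm holds its last target. There are 200 camera calls.

## Task

Swing the grey metal top tray of the blue service box up and all the way back, lay the coffee scoop flat in the compartment underneath, then bring the tray forward and lower it gently until it is fully home on the box. The teaspoon must still be lying in the tray at the end, the scoop must be put down rather than dropped, and the milk pitcher must be left standing where it is.

Things in the scene. Friction and masses are not known exactly. Their poses are not given: they have to be found in the camera images.
- service_box: Blue open-topped metal box fixed to the worktop, 100 mm deep (its x), 204 wide (its y), 50 high, walls and floor 5 thick. It stands end-on: its front (brass plate) looks to the robot's left, its back to the right. Origin: centre of its underside; +x to its back, z up. A grey tray lies on it like a lid on two parallel arms at each end (to 108 mm from the middle) and stays level as it swings.
- compartment (a point): Centre of the compartment's inner floor, 5 mm above the underside of the box; the inner space is 90 mm (x) by 194 mm (y) by 45 mm deep. Axes as the box's.
- tray_arm (a joint): Swing q of the tray's 95 mm arms in rad: 0 = home, 1.658 = fully back on its stop. In the box frame the level tray has then moved x = 0.095*(cos(0.611)-cos(0.611+q)) to the back and z = 0.095*(sin(0.611+q)-sin(0.611)) up: over the top at q = 0.96, 139 mm back and 18 mm higher when open. Stiff hinges: it stays wherever it is left; about 2 to 8 N along its path moves it.
- tray_lip (a point): Middle of the lower front edge of the tray's wooden lift lip: a ledge 6 mm thick, 130 wide, standing 16 mm out from the tray's front wall; its underside is 70 mm above the worktop when closed, with free space below it in front of the box. Closed fingers tilted about 45 degrees reach under it and push the tray up and back. Moves with the tray.
- tray_floor (a point): Centre of the tray's inner floor, 56 mm above the worktop when closed, axes as the box's. Tray: 100 (x) by 204 (y) mm outside, 26 high, walls and floor 4 thick, rim 22 mm above this point. A divider (3 mm thick, 12 high) along y through the middle leaves an empty front trough and a rear trough, each 44 mm wide in x and 196 long. Moves with the tray.
- teaspoon: Steel teaspoon, 130 x 26 x 11 mm, 20 g, lying loose in the rear trough of the tray along the tray's y. Origin: centre of its underside.
- scoop: Coffee scoop lying on the worktop left or right of the box, handle towards the robot: copper bowl and round wooden handle, 138 mm long along its own y, 45 mm wide, 22 mm high, about 60 g. Origin: centre of its outline, at underside height. The bowl (45 mm across) lies at y = +24 to +69 mm; the handle is 12 mm thick, runs along y = -69 to +24 mm, its axis about 12 mm above the underside.
- pitcher: Small steel milk pitcher, 65 x 96 x 80 mm, standing loose on the other side of the box from the scoop. Origin: centre of its underside.
Not all that is in view belongs to the job. What is shaped like the teaspoon but red is not meant.

How it is judged:
By the outcome, as a careful person would: the job done as asked, in the order asked, and still so for the second after the job is handed in, with the robot touching nothing.
It also fails if it takes over 72 s, if anything falls off the work surface, if the arm or the gripper's body presses on something with over 40 N, if the wrist force passes 120 N, or if a joint passes its speed limit or range.

## Working session

There is one attempt and no reset: what is moved stays moved. The work goes in short steps, Python scripts to look and compute and a tool call to move; the robot and the scene stay as the last step left them, time stands still between calls to the robot, and variables do not carry over. Pictures are saved under pics/ and viewed, at most 10 in all, crops included, and the job is handed in when it is done.

Besides the shell and the picture viewer there is one more tool, called after ">>>" as a command line: name --argument value ..., lists and objects as JSON in quotes. carry_out: Moves the arm, as the interface text tells. Its arguments: {"type":"object","properties":{"deltas":{"type":"array"}},"required":["deltas"]}

```bash
mkdir -p pics; ls
python3 - <<'E'
from cell import ctrl
import cv2,numpy as np
s=ctrl.read_state();print(s,ctrl.grip_depth)
for n in ["scene","side"]:
    im=ctrl.get_image(n);cv2.imwrite(f"pics/{n}0.png",im[:,:,::-1]);np.save(f"pics/{n}0.npy",im)
    c=ctrl.calibration(n);print(n,c)
E
```

```text
pics
{'clock': 0.0, 'qpos': array([-1.38476633,  0.6293588 ,  0.03844595,  1.51839393, -0.02699738,
        0.9962773 , -0.01999906]), 'qd': array([ 6.11591431e-06, -1.16907009e-03, -6.86882746e-04,  5.25209202e-04,
        5.22160809e-04, -5.36591359e-04,  2.37160018e-03]), 'tau': array([ 6.51141272e-04, -5.63389671e+01,  1.22665387e+00, -1.93451232e+01,
        1.10514939e-02,  1.03195276e-02, -6.75790687e-06]), 'eef_pos': array([161.78252995, 628.89024875, 230.37265164]), 'tool_rot': array([-3.13967369e+00,  3.10036439e-05,  2.88976123e+00]), 'force': array([ 0.0330916 , -0.98063638,  0.02854961]), 'torque': array([ 0.01172377, -0.0397688 ,  0.01413059]), 'gripper_force': 0.0, 'width': 85.53266339629305} 18.700000000000003
scene {'mtx': array([[517.71053369,   0.        , 277.4220865 ],
       [  0.        , 517.71053369, 217.49000105],
       [  0.        ,   0.        ,   1.        ]]), 'R': array([[ 0.56541748, -0.8248001 , -0.00280533],
       [-0.38929897, -0.26387086, -0.88250693],
       [ 0.72715156,  0.50007696, -0.47029103]]), 't': array([-302.44049465,  243.097266  , 1103.53998379])}
side {'mtx': array([[496.57456074,   0.        , 278.6950398 ],
       [  0.        , 496.57456074, 209.31117165],
       [  0.        ,   0.        ,   1.        ]]), 'R': array([[-9.37216355e-01,  3.48747970e-01,  5.97296210e-04],
       [ 2.97325473e-01,  7.99917638e-01, -5.21276640e-01],
       [-1.82271958e-01, -4.88371401e-01, -8.53387549e-01]]), 't': array([ 471.95442037, -121.35522118, 1366.99255435])}
```

View pics/scene0.png

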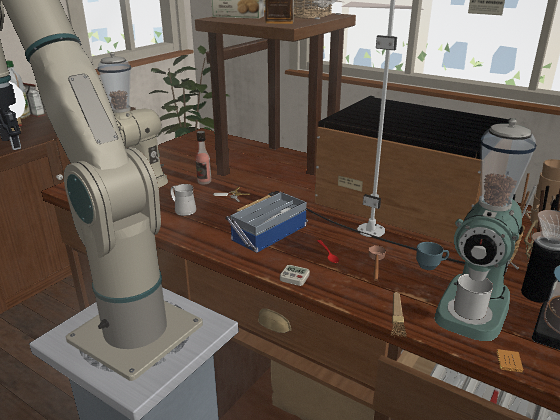

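View pics/side0.png

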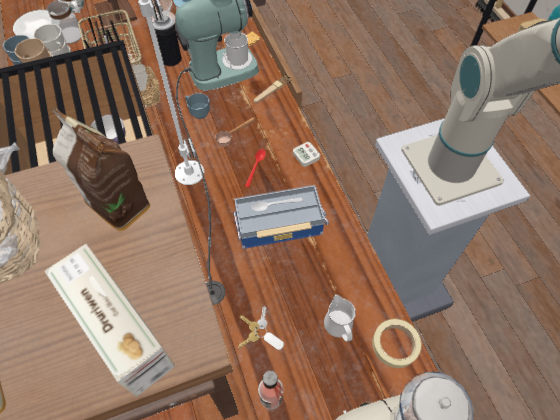

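Scene: blue box with tray around scene (268,220) / side (280,215). Pitcher is left at scene (184,199) / side (340,317). The copper scoop is right at scene (377,262) / side (235,130). Two spoon-like things: steel in the tray at side (290,202), and red on the worktop at side (257,167), scene (328,251). The steel one in the tray fits; the red one is not meant. I'll confirm in enlarged crops.

Run:
```python
import cv2,numpy as np
a=np.load("pics/side0.npy")[105:250,205:345,::-1];cv2.imwrite("pics/sc.png",cv2.resize(a,None,fx=4,fy=4,interpolation=cv2.INTER_CUBIC))
b=np.load("pics/scene0.npy")[180:290,222:402,::-1];cv2.imwrite("pics/cc.png",cv2.resize(b,None,fx=4,fy=4,interpolation=cv2.INTER_CUBIC))
```

```text
(no output)
```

View pics/sc.png

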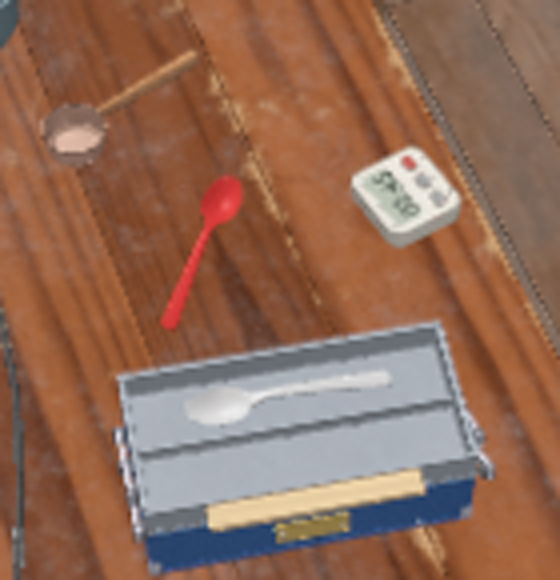

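View pics/cc.png

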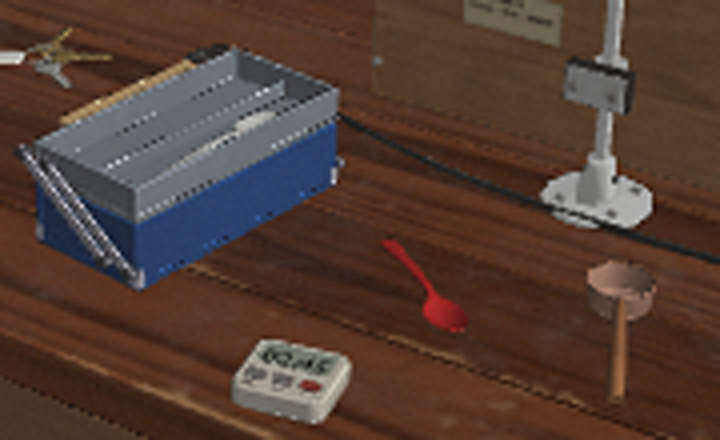

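Side crop shows the rim corners at rear-far (120,377), rear-near (438,322), front-near (482,462) and front-far (140,522). The steel teaspoon lies in the rear trough. The scoop bowl is at (73,132) and its handle end at (194,57). Scene crop shows the rim at (338,90), (137,188), (38,155) and (235,47). The bowl rim is at (621,276) and the handle end at (616,397).

```bash
cat > h.py <<'E'
import numpy as np,cv2
from cell import ctrl
def P(c): return c["mtx"]@np.hstack([c["R"],np.array(c["t"])[:,None]])
def tri(c1,p1,c2,p2):
    X=cv2.triangulatePoints(P(c1),P(c2),np.float64(p1)[:,None],np.float64(p2)[:,None])[:,0];return X[:3]/X[3]
def onz(c,p,z):
    d=c["R"].T@np.linalg.inv(c["mtx"])@np.array([p[0],p[1],1.]);o=-c["R"].T@c["t"];return o+d*(z-o[2])/d[2]
E
python3 - <<'E'
from h import *
np.set_printoptions(precision=1,suppress=True)
S,C=ctrl.calibration("side"),ctrl.calibration("scene")
s=lambda u,v:(205+(u+.5)/4-.5,105+(v+.5)/4-.5)
c=lambda u,v:(222+(u+.5)/4-.5,180+(v+.5)/4-.5)
for n,a,b,z in [("rf",(120,377),(338,90),78),("rn",(438,322),(137,188),78),("fn",(482,462),(38,155),78),("ff",(140,522),(235,47),78),
 ("handle end",(194,57),(616,397),12),("bowl rim",(73,130),(621,276),22),("spoon bowl",(215,405),(255,123),60),("red near",(225,195),(448,318),3),("red far",(168,323),(388,242),3),("pole base",(-65,275),(598,195),5),("timer",(405,190),(290,370),15)]:
    print(n,tri(S,s(*a),C,c(*b)),onz(S,s(*a),z),onz(C,c(*b),z))
print("pitcher",tri(S,(340,325),C,(184,205)))
print("pole",onz(S,(188,172),5))
E
```

```text
rf [599.7 -54.1  76.4] [599.4 -52.2  78. ] [598.  -56.1  78. ]
rn [401.7 -22.7  77.9] [401.2 -22.   78. ] [402.3 -23.2  78. ]
fn [414.1  72.9  67.6] [415.3  80.4  78. ] [401.6  58.9  78. ]
ff [619.1  47.   76.3] [619.2  48.   78. ] [616.4  45.   78. ]
handle end [ 456.1 -343.     7. ] [ 456.9 -337.8   12. ] [ 450.3 -346.    12. ]
bowl rim [ 561.5 -295.5   23.2] [ 560.6 -294.9   22. ] [ 565.2 -295.3   22. ]
spoon bowl [547.9 -20.3  63.2] [548.4 -23.6  60. ] [551.3 -16.3  60. ]
red near [ 476.8 -215.4    7.3] [ 475.5 -218.     3. ] [ 483.4 -212.6    3. ]
red far [ 546.7 -130.3    2.1] [ 546.9 -129.6    3. ] [ 545.5 -131.     3. ]
pole base [ 683.6 -222.8    4.3] [ 682.7 -220.6    5. ] [ 684.5 -223.8    5. ]
timer [ 360.2 -169.7   15.1] [ 360.3 -169.9   15. ] [ 360.2 -169.6   15. ]
pitcher [474.4 310.1  16.9]
pole [ 682.5 -225.4    5. ]
```

```bash
cat >> h.py <<'E'
from scipy.spatial.transform import Rotation as Ro
BO=np.array([508.8,13.3,0]);BX=np.array([-.1564,-.9877,0]);BY=np.array([.9877,-.1564,0])
def box(x,y,z): return BO+BX*x+BY*y+[0,0,z]
def go(t,yaw):  # tool-frame rotation (deg) and shift (m) before turning, tool down at yaw deg
    s=ctrl.read_state();A=Ro.from_euler('xyz',s["tool_rot"]);T=Ro.from_euler('xyz',[180,0,yaw],degrees=True)
    print("rot",(A.inv()*T).as_rotvec(degrees=True).round(2),"shift old axes",(A.inv().apply(t-s["eef_pos"])/1000).round(4),"new axes",(T.inv().apply(t-s["eef_pos"])/1000).round(4))
    print(s["clock"],s["eef_pos"].round(1),s["force"].round(1),s["width"])
E
python3 - <<'E'
from h import *
go(box(-48,82,200),171)
S,C=ctrl.calibration("side"),ctrl.calibration("scene")
print(tri(S,(165,150),C,(355,18)),tri(S,(230,375),C,(200,22)),box(-48,82,61))
E
```

```text
rot [-0.1  -0.   -5.43] shift old axes [-0.5666 -0.4542  0.0313] new axes [-0.5211 -0.5058  0.0305]
0.1 [161.7 629.  230.5] [ 0.5 -0.3 -0.3] 85.32935500572877
[777.20919526  -5.14793926 514.94012777] [740.00819288 444.65463485 508.7943515 ] [597.2986  47.8848  61.    ]
```

>>> carry_out --deltas '[0, 0, -5.4, 0, 0, 0, 0.05, 0, 0, 0, -0.02, -0.02, 0, 0.05, 0, 0, 0, -0.037, -0.036, 0.003, 0.05, 0, 0, 0, -0.037, -0.036, 0.003, 0.05, 0, 0, 0, -0.037, -0.036, 0.003, 0.05, 0, 0, 0, -0.037, -0.036, 0.003, 0.05, 0, 0, 0, -0.037, -0.036, 0.003, 0.05, 0, 0, 0, -0.037, -0.036, 0.003, 0.05, 0, 0, 0, -0.037, -0.036, 0.003, 0.05, 0, 0, 0, -0.037, -0.036, 0.003, 0.05, 0, 0, 0, -0.037, -0.036, 0.003, 0.05, 0, 0, 0, -0.037, -0.036, 0.003, 0.05]'

```text
clock: 1.6
eef_pos: [488.2, 191.6, 201.0]
tool_rot: [-3.142, -0.0, 2.984]
force: [0.0, 0.6, -0.0]
width: 40.4
gripper_force: 0.0
```

>>> carry_out --deltas '[0, 0, 0, -0.037, -0.036, 0.001, 0.05, 0, 0, 0, -0.037, -0.036, 0, 0.05, 0, 0, 0, -0.037, -0.036, 0, 0.05, 0, 0, 0, -0.02, -0.018, 0, 0.05, 0, 0, 0, 0, 0, 0, 0.05, 0, 0, 0, 0, 0, 0, 0.05]'

```text
clock: 2.35
eef_pos: [596.1, 49.4, 199.8]
tool_rot: [3.141, -0.002, 2.985]
force: [-0.0, -0.3, 0.4]
width: 40.7
gripper_force: 0.0
```

Run:
```python
from h import *
go(box(-48,82,61),171)
c=ctrl.calibration("wrist");im=ctrl.get_image("wrist");cv2.imwrite("pics/w1.png",im[:,:,::-1])
np.savez("pics/w1.npz",**c)
pr=lambda X:(lambda v:(v[:2]/v[2]).round(0))(P(c)@np.append(X,1))
for X in [(-50,102,78),(-50,-102,78),(50,102,78),(-66,65,76),(-66,-65,76)]:print(X,pr(box(*X)))
```

```text
rot [ 0.04 -0.1   0.04] shift old axes [-0.0017 -0.0014  0.1388] new axes [-0.0014 -0.0013  0.1388]
2.35 [596.1  49.4 199.8] [-0.  -0.3  0.4] 40.71050820364656
(-50, 102, 78) [282. 227.]
(-50, -102, 78) [283. -44.]
(50, 102, 78) [169. 227.]
(-66, 65, 76) [301. 186.]
(-66, -65, 76) [304.  15.]
```

View pics/w1.png

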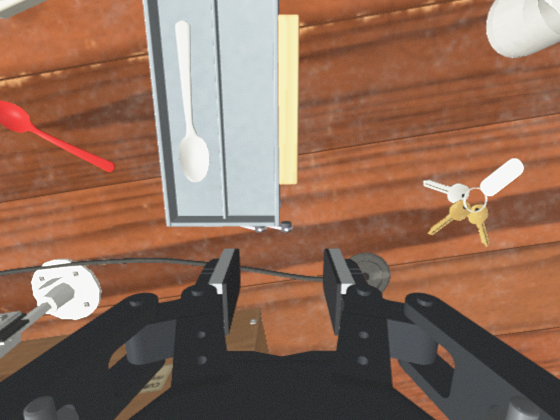

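Wrist view: front-far corner at (279,228) against (282,227) predicted, and lip end at (299,185), so the fit is within 2 px. Steel spoon is in the rear trough at (190,110) and the red one is outside at (60,135). I'll grip the front wall beyond the lip end.

>>> carry_out --deltas '[0, 0, 0, -0.0015, -0.002, 0.02, 0.05, 0, 0, 0, 0, 0, 0.035, 0.05, 0, 0, 0, 0, 0, 0.035, 0.05, 0, 0, 0, 0, 0, 0.02, 0.05, 0, 0, 0, 0, 0, 0.01, 0.05, 0, 0, 0, 0, 0, 0.01, 0.05, 0, 0, 0, 0, 0, 0.007, 0.05, 0, 0, 0, 0, 0, 0, 0.05]'

```text
clock: 3.4
eef_pos: [598.1, 45.9, 63.2]
tool_rot: [3.142, -0.0, 2.984]
force: [-0.4, 1.4, 0.6]
width: 40.4
gripper_force: 0.0
```

>>> carry_out --deltas '[0, 0, 0, 0, 0, 0, 0.4, 0, 0, 0, 0, 0, 0, 0.7, 0, 0, 0, 0, 0, 0, 1, 0, 0, 0, 0, 0, 0, 1, 0, 0, 0, 0, 0, 0, 1]'

```text
clock: 4.03
eef_pos: [598.5, 45.1, 63.7]
tool_rot: [-3.141, 0.001, 2.984]
force: [-0.3, -2.3, 4.3]
width: 2.2
gripper_force: 60.4
```

>>> carry_out --deltas '[0, 0, 0, 0, -0.004, -0.0053, 1, 0, 0, 0, 0, -0.0044, -0.005, 1, 0, 0, 0, 0, -0.0047, -0.0047, 1, 0, 0, 0, 0, -0.005, -0.0043, 1]'

```text
clock: 4.53
eef_pos: [595.6, 27.9, 82.8]
tool_rot: [3.141, 0.0, 2.984]
force: [3.5, -0.4, -7.3]
width: 1.9
gripper_force: 58.8
```

>>> carry_out --deltas '[0, 0, 0, 0, -0.0053, -0.004, 1, 0, 0, 0, 0, -0.0056, -0.0036, 1, 0, 0, 0, 0, -0.0058, -0.0032, 1, 0, 0, 0, 0, -0.006, -0.0028, 1, 0, 0, 0, 0, -0.0062, -0.0024, 1, 0, 0, 0, 0, -0.0063, -0.0019, 1, 0, 0, 0, 0, -0.0065, -0.0015, 1, 0, 0, 0, 0, -0.0066, -0.001, 1, 0, 0, 0, 0, -0.0066, -0.0006, 1]'

```text
clock: 5.65
eef_pos: [587.4, -25.9, 104.3]
tool_rot: [3.14, 0.001, 2.984]
force: [3.8, 3.2, -2.2]
width: 2.0
gripper_force: 59.5
```

>>> carry_out --deltas '[0, 0, 0, 0, -0.0066, -0.0001, 1, 0, 0, 0, 0, -0.0066, 0.0003, 1, 0, 0, 0, 0, -0.0066, 0.0008, 1, 0, 0, 0, 0, -0.0065, 0.0013, 1, 0, 0, 0, 0, -0.0064, 0.0017, 1, 0, 0, 0, 0, -0.0063, 0.0022, 1]'

```text
clock: 6.4
eef_pos: [581.2, -66.0, 97.8]
tool_rot: [-3.141, 0.002, 2.984]
force: [4.2, -0.5, 4.5]
width: 2.3
gripper_force: 60.4
```

>>> carry_out --deltas '[0, 0, 0, 0, -0.0061, 0.0026, 1, 0, 0, 0, 0, -0.0059, 0.003, 1, 0, 0, 0, 0, -0.0057, 0.0034, 1, 0, 0, 0, 0, -0.0054, 0.0038, 1, 0, 0, 0, 0, -0.0038, 0.0032, 1, 0, 0, 0, 0, -0.001, 0.001, 1, 0, 0, 0, 0, 0, 0, 1]'

```text
clock: 7.28
eef_pos: [577.2, -92.4, 81.7]
tool_rot: [3.141, 0.002, 2.984]
force: [2.7, 1.8, 14.0]
width: 2.2
gripper_force: 61.7
```

Run:
```python
from h import *
go(box(-48+139,82,63+18),171)
```

```text
rot [ 0.03  0.12 -0.03] shift old axes [0.0021 0.0027 0.0007] new axes [0.0021 0.0027 0.0007]
7.275 [577.2 -92.4  81.7] [ 2.7  1.8 14. ] 2.22555910128378
```

>>> carry_out --deltas '[0, 0, 0, 0, 0, 0, 0.05, 0, 0, 0, 0, 0, 0, 0.05, 0, 0, 0, 0, 0, -0.01, 0.05, 0, 0, 0, 0, 0, -0.03, 0.05, 0, 0, 0, 0, 0, -0.04, 0.05, 0, 0, 0, 0, 0, -0.04, 0.05]'

```text
clock: 8.02
eef_pos: [575.4, -92.5, 201.6]
tool_rot: [-3.141, -0.002, 2.984]
force: [0.1, 0.3, -0.8]
width: 40.6
gripper_force: 0.0
```

Run:
```python
from h import *
go(np.array([525.5,-310.6,200]),203)
print(ctrl.read_state()["qpos"].round(2))
```

```text
rot [ 2.000e-02 -1.100e-01 -3.204e+01] shift old axes [ 0.015  -0.2233  0.0016] new axes [ 0.1311 -0.1813  0.0016]
8.025 [575.4 -92.5 201.6] [ 0.1  0.3 -0.8] 40.59460857002102
[ 0.12  0.57 -0.01  1.74  0.01  0.84  1.51]
```

>>> carry_out --deltas '[0, 0, 0, 0.003, -0.0447, 0, 0, 0, 0, 0, 0.003, -0.0447, 0, 0, 0, 0, 0, 0.003, -0.0447, 0, 0, 0, 0, 0, 0.003, -0.0447, 0, 0, 0, 0, 0, 0.003, -0.0445, 0, 0, 0, 0, -8, 0, 0, 0, 0, 0, 0, -8, 0, 0, 0, 0, 0, 0, -8, 0, 0, 0, 0, 0, 0, -8, 0, 0, 0, 0, 0, 0, 0, 0, 0, 0, 0]'

```text
clock: 9.28
eef_pos: [525.7, -310.6, 200.4]
tool_rot: [3.141, -0.001, -2.743]
force: [-0.2, -0.7, -0.0]
width: 42.7
gripper_force: 0.0
```

Run:
```python
from h import *
go(np.array([525.5,-310.6,3]),203)
c=ctrl.calibration("wrist");im=ctrl.get_image("wrist");cv2.imwrite("pics/w2.png",im[:,:,::-1]);np.savez("pics/w2.npz",**c)
pr=lambda X:(lambda v:(v[:2]/v[2]).round(0))(P(c)@np.append(X,1))
for X in [(456.5,-340,12),(562,-295,22),(525.5,-310.6,12)]:print(X,pr(X))
```

```text
rot [ 0.05 -0.04 -0.13] shift old axes [ 1.000e-04 -1.000e-04  1.974e-01] new axes [2.000e-04 1.000e-04 1.974e-01]
9.275 [ 525.7 -310.6  200.4] [-0.2 -0.7 -0. ] 42.66684413171242
(456.5, -340, 12) [281. 115.]
(562, -295, 22) [281. 226.]
(525.5, -310.6, 12) [281. 188.]
```

View pics/w2.png

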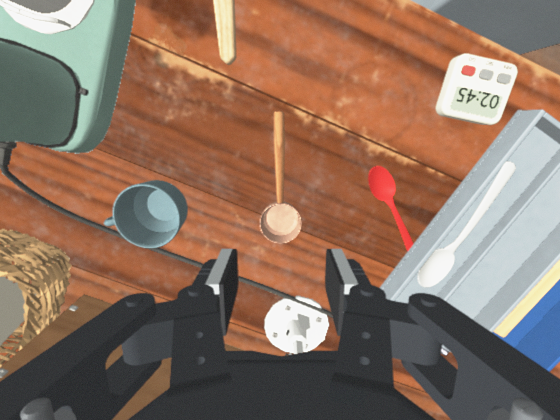

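Wrist view: scoop handle end at (278,113) and bowl at (280,223), within 2–3 px of prediction. The teaspoon is still in the opened tray at (470,220).

>>> carry_out --deltas '[0, 0, 0, 0.0015, -0.0015, 0.02, 0, 0, 0, 0, 0, 0, 0.04, 0, 0, 0, 0, 0, 0, 0.05, 0, 0, 0, 0, 0, 0, 0.04, 0, 0, 0, 0, 0, 0, 0.023, 0, 0, 0, 0, 0, 0, 0.013, 0, 0, 0, 0, 0, 0, 0.01, 0, 0, 0, 0, 0, 0, 0, 0]'

```text
clock: 10.32
eef_pos: [525.6, -312.5, 4.4]
tool_rot: [3.141, -0.0, -2.741]
force: [-0.0, -0.2, -0.2]
width: 42.6
gripper_force: 0.0
```

>>> carry_out --deltas '[0, 0, 0, 0, 0, 0, 0.4, 0, 0, 0, 0, 0, 0, 0.6, 0, 0, 0, 0, 0, 0, 1, 0, 0, 0, 0, 0, 0, 1, 0, 0, 0, 0, 0, 0, 1]'

```text
clock: 10.95
eef_pos: [526.0, -312.7, 5.2]
tool_rot: [-3.141, 0.001, -2.741]
force: [-1.9, 0.9, 6.2]
width: 9.1
gripper_force: 58.6
```

>>> carry_out --deltas '[0, 0, 0, 0, 0, -0.01, 1, 0, 0, 0, 0, 0, -0.03, 1, 0, 0, 0, 0, 0, -0.04, 1, 0, 0, 0, 0, 0, -0.04, 1, 0, 0, 0, 0, 0, -0.04, 1, 0, 0, 8, 0, 0, 0, 1, 0, 0, 8, 0, 0, 0, 1, 0, 0, 8, 0, 0, 0, 1, 0, 0, 8, 0, 0, 0, 1, 0, 0, 0, 0, 0, 0, 1]'

```text
clock: 12.2
eef_pos: [525.5, -312.3, 164.6]
tool_rot: [-3.141, -0.0, 2.986]
force: [0.4, -0.3, -1.3]
width: 9.1
gripper_force: 58.7
```

Run:
```python
from h import *
go(box(-8,7,160),171)
a=ctrl.get_image("side")[100:240,180:350,::-1];b=ctrl.get_image("scene")[160:290,240:410,::-1]
f=lambda i:cv2.resize(i,None,fx=2.3,fy=2.3,interpolation=cv2.INTER_CUBIC)
h=[f(a),f(b)];h=[x[:295] for x in h];cv2.imwrite("pics/lift.png",np.hstack(h))
```

```text
rot [-0.01 -0.01  0.07] shift old axes [0.0601 0.327  0.0045] new axes [0.0604 0.327  0.0046]
12.2 [ 525.5 -312.3  164.6] [ 0.4 -0.3 -1.3] 9.05364269392452
```

View pics/lift.png

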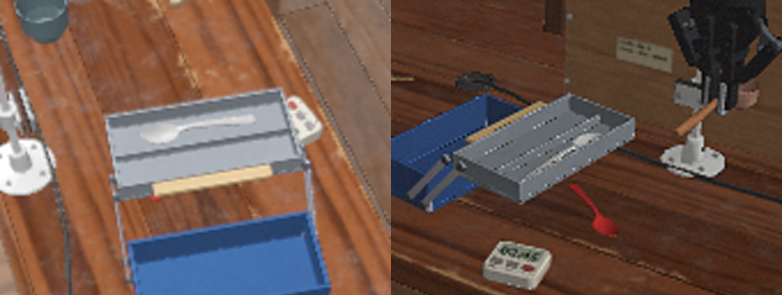

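The crops show the scoop held with its handle about level at right crop (697,120). The tray is open with the spoon in it, and the compartment is empty.

>>> carry_out --deltas '[0, 0, 0, 0.004, 0.02, 0, 1, 0, 0, 0, 0.007, 0.04, 0, 1, 0, 0, 0, 0.007, 0.04, 0, 1, 0, 0, 0, 0.007, 0.04, 0, 1, 0, 0, 0, 0.007, 0.04, 0, 1, 0, 0, 0, 0.007, 0.04, 0, 1, 0, 0, 0, 0.007, 0.04, 0, 1, 0, 0, 0, 0.007, 0.04, 0, 1, 0, 0, 0, 0.007, 0.027, 0, 1, 0, 0, 0, 0, 0, 0, 1, 0, 0, 0, 0, 0, 0, 1]'

```text
clock: 13.68
eef_pos: [517.3, 19.7, 164.5]
tool_rot: [-3.141, -0.0, 2.985]
force: [-0.6, -0.4, -1.3]
width: 9.3
gripper_force: 58.7
```

Run:
```python
from h import *
go(box(-8,7,10),171)
a=ctrl.get_image("side")[110:255,205:345,::-1];b=ctrl.get_image("scene")[150:265,200:340,::-1]
f=lambda i:cv2.resize(i,None,fx=2.8,fy=2.8,interpolation=cv2.INTER_CUBIC)
h=[x[:322] for x in (f(a),f(b))];cv2.imwrite("pics/over.png",np.hstack(h))
```

```text
rot [-0.02 -0.01  0.01] shift old axes [0.0003 0.0004 0.1545] new axes [0.0004 0.0004 0.1545]
13.675 [517.3  19.7 164.5] [-0.6 -0.4 -1.3] 9.265509148717545
```

View pics/over.png

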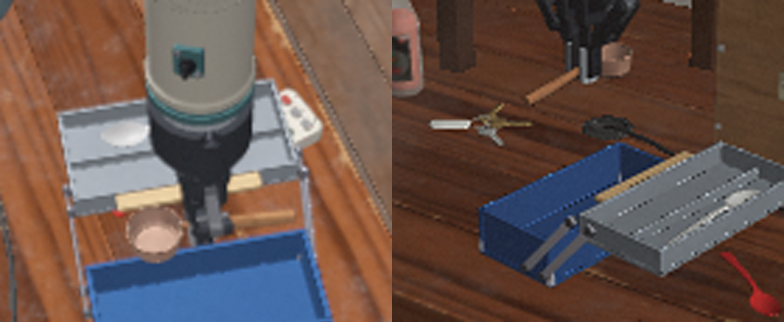

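The scoop is held level over the compartment and parallel to it: bowl at left crop (155,235), handle end at (293,213). Lowering it.

>>> carry_out --deltas '[0, 0, 0, 0, 0, 0.02, 1, 0, 0, 0, 0, 0, 0.035, 1, 0, 0, 0, 0, 0, 0.035, 1, 0, 0, 0, 0, 0, 0.03, 1, 0, 0, 0, 0, 0, 0.018, 1, 0, 0, 0, 0, 0, 0.008, 1, 0, 0, 0, 0, 0, 0.003, 1, 0, 0, 0, 0, 0, 0.002, 1, 0, 0, 0, 0, 0, 0, 1]'

```text
clock: 14.9
eef_pos: [518.0, 19.9, 13.9]
tool_rot: [3.141, 0.001, 2.984]
force: [-1.1, -0.3, -0.7]
width: 9.3
gripper_force: 58.7
```

>>> carry_out --deltas '[0, 0, 0, 0, 0, 0.0015, 1, 0, 0, 0, 0, 0, 0.0015, 1, 0, 0, 0, 0, 0, 0, 1]'

```text
clock: 15.28
eef_pos: [517.6, 19.9, 10.3]
tool_rot: [-3.142, -0.0, 2.984]
force: [-0.4, 0.7, -0.5]
width: 9.1
gripper_force: 58.7
```

>>> carry_out --deltas '[0, 0, 0, 0, 0, 0.001, 1, 0, 0, 0, 0, 0, 0, 1]'

```text
clock: 15.52
eef_pos: [517.7, 19.9, 10.1]
tool_rot: [3.141, 0.0, 2.984]
force: [-1.6, -0.6, 5.9]
width: 9.3
gripper_force: 59.7
```

>>> carry_out --deltas '[0, 0, 0, 0, 0, 0, 0.65, 0, 0, 0, 0, 0, 0, 0.45, 0, 0, 0, 0, 0, 0, 0.42, 0, 0, 0, 0, 0, 0, 0.42]'

```text
clock: 16.02
eef_pos: [517.6, 19.9, 9.3]
tool_rot: [-3.142, -0.0, 2.984]
force: [0.5, -0.1, -0.3]
width: 24.8
gripper_force: 0.0
```

>>> carry_out --deltas '[0, 0, 0, 0, 0, -0.005, 0.42, 0, 0, 0, 0, 0, -0.015, 0.42, 0, 0, 0, 0, 0, -0.03, 0.42, 0, 0, 0, 0, 0, -0.04, 0.42, 0, 0, 0, 0, 0, -0.05, 0.42, 0, 0, 0, 0, 0, -0.04, 0.42, 0, 0, 0, 0, 0, 0, 0.05]'

```text
clock: 16.9
eef_pos: [520.0, 20.0, 193.5]
tool_rot: [3.14, 0.008, 2.984]
force: [0.6, 0.0, -0.5]
width: 40.3
gripper_force: 0.0
```

Run:
```python
from h import *
go(box(-48+139,82,200),171)
a=ctrl.get_image("wrist");b=ctrl.get_image("scene")[150:265,200:340,::-1]
h=[cv2.resize(a[:,:,::-1],(429,322)),cv2.resize(b,None,fx=2.6,fy=2.8)];cv2.imwrite("pics/put.png",np.hstack(h))
```

```text
rot [ 0.11  0.45 -0.04] shift old axes [-0.0721 -0.0993 -0.0061] new axes [-0.072  -0.0994 -0.0065]
16.9 [520.   20.  193.5] [ 0.6  0.  -0.5] 40.27108943549091
```

View pics/put.png

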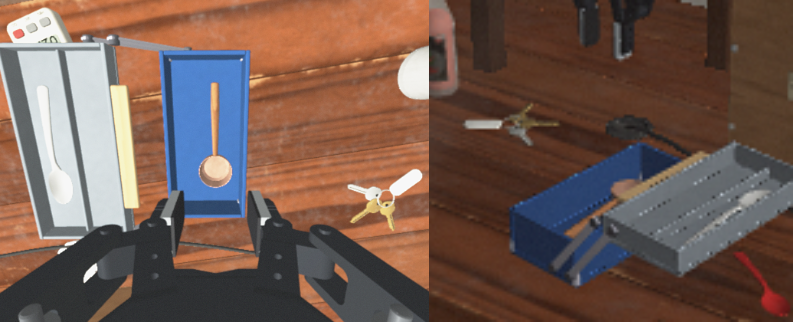

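The scoop lies flat in the compartment with handle and bowl inside the walls. The spoon is in the open tray. Next I regrip the tray's front wall where it was released.

>>> carry_out --deltas '[0, 0, 0, -0.0243, -0.034, 0, 0.05, 0, 0, 0, -0.0245, -0.034, 0, 0.05, 0, 0, 0, -0.0245, -0.034, 0, 0.05, 0, 0, 0, 0, 0, 0.03, 0.05, 0, 0, 0, 0, 0, 0.03, 0.05, 0, 0, 0, 0, 0, 0.02, 0.05, 0, 0, 0, 0, 0, 0.015, 0.05, 0, 0, 0, 0, 0, 0.008, 0.05, 0, 0, 0, 0, 0, 0.007, 0.05, 0, 0, 0, 0, 0, 0, 0.05]'

```text
clock: 18.25
eef_pos: [574.0, -92.3, 79.3]
tool_rot: [-3.142, -0.0, 2.984]
force: [-0.2, 0.1, -0.5]
width: 40.5
gripper_force: 0.0
```

Run:
```python
from h import *
go(np.array([577,-92.3,82]),171)
```

```text
rot [-0.   -0.02 -0.02] shift old axes [-0.003   0.0005 -0.0027] new axes [-0.003   0.0005 -0.0027]
18.25 [574.  -92.3  79.3] [-0.2  0.1 -0.5] 40.53313347037945
```

>>> carry_out --deltas '[0, 0, 0, -0.003, 0, -0.002, 0.05, 0, 0, 0, 0, 0, 0, 0.4, 0, 0, 0, 0, 0, 0, 0.7, 0, 0, 0, 0, 0, 0, 1, 0, 0, 0, 0, 0, 0, 1, 0, 0, 0, 0, 0, 0, 1]'

```text
clock: 19.0
eef_pos: [577.2, -92.4, 81.7]
tool_rot: [3.141, 0.0, 2.985]
force: [-0.9, 2.9, 4.1]
width: 2.1
gripper_force: 60.4
```

>>> carry_out --deltas '[0, 0, 0, 0, 0.0038, -0.0032, 1, 0, 0, 0, 0, 0.0054, -0.0038, 1, 0, 0, 0, 0, 0.0057, -0.0034, 1, 0, 0, 0, 0, 0.0059, -0.003, 1, 0, 0, 0, 0, 0.0061, -0.0026, 1]'

```text
clock: 19.62
eef_pos: [581.1, -66.2, 97.6]
tool_rot: [-3.141, -0.0, 2.984]
force: [1.6, -2.5, -5.0]
width: 2.3
gripper_force: 59.1
```

>>> carry_out --deltas '[0, 0, 0, 0, 0.0063, -0.0022, 1, 0, 0, 0, 0, 0.0064, -0.0017, 1, 0, 0, 0, 0, 0.0065, -0.0013, 1, 0, 0, 0, 0, 0.0066, -0.0008, 1, 0, 0, 0, 0, 0.0066, -0.0003, 1, 0, 0, 0, 0, 0.0066, 0.0001, 1, 0, 0, 0, 0, 0.0066, 0.0006, 1]'

```text
clock: 20.5
eef_pos: [588.3, -20.5, 103.3]
tool_rot: [3.141, -0.0, 2.984]
force: [-2.1, -2.4, 3.2]
width: 2.5
gripper_force: 60.3
```

>>> carry_out --deltas '[0, 0, 0, 0, 0.0066, 0.001, 1, 0, 0, 0, 0, 0.0065, 0.0015, 1, 0, 0, 0, 0, 0.0063, 0.0019, 1, 0, 0, 0, 0, 0.0062, 0.0024, 1, 0, 0, 0, 0, 0.006, 0.0028, 1, 0, 0, 0, 0, 0.0058, 0.0032, 1, 0, 0, 0, 0, 0.0056, 0.0036, 1, 0, 0, 0, 0, 0.0053, 0.004, 1]'

```text
clock: 21.5
eef_pos: [595.8, 27.7, 82.2]
tool_rot: [3.141, -0.001, 2.985]
force: [-3.5, 1.5, 3.7]
width: 2.2
gripper_force: 60.5
```

>>> carry_out --deltas '[0, 0, 0, 0, 0.0025, 0.0022, 1, 0, 0, 0, 0, 0.0025, 0.0021, 1, 0, 0, 0, 0, 0.0024, 0.0024, 1, 0, 0, 0, 0, 0.0023, 0.0023, 1, 0, 0, 0, 0, 0.0022, 0.0025, 1, 0, 0, 0, 0, 0.0022, 0.0025, 1, 0, 0, 0, 0, 0.001, 0.0013, 1, 0, 0, 0, 0, 0, 0, 1]'

```text
clock: 22.5
eef_pos: [598.1, 42.4, 66.9]
tool_rot: [3.141, -0.001, 2.985]
force: [-2.5, 4.0, 2.4]
width: 2.3
gripper_force: 60.2
```

>>> carry_out --deltas '[0, 0, 0, 0, 0.0006, 0.0009, 1, 0, 0, 0, 0, 0.0006, 0.0009, 1, 0, 0, 0, 0, 0.0006, 0.0009, 1, 0, 0, 0, 0, 0.0005, 0.0007, 1, 0, 0, 0, 0, 0, 0, 1, 0, 0, 0, 0, 0, 0, 1]'

```text
clock: 23.25
eef_pos: [598.4, 44.7, 63.6]
tool_rot: [3.141, -0.001, 2.985]
force: [-4.1, 4.6, 3.5]
width: 1.7
gripper_force: 60.3
```

>>> carry_out --deltas '[0, 0, 0, 0, 0.0004, 0.0006, 1, 0, 0, 0, 0, 0.0003, 0.0005, 1, 0, 0, 0, 0, 0, 0, 1, 0, 0, 0, 0, 0, 0, 1]'

```text
clock: 23.75
eef_pos: [598.5, 44.9, 63.3]
tool_rot: [3.141, -0.001, 2.984]
force: [-5.4, 4.3, 9.5]
width: 2.3
gripper_force: 61.2
```

>>> carry_out --deltas '[0, 0, 0, 0, 0, 0.0007, 1, 0, 0, 0, 0, 0, 0.0007, 1, 0, 0, 0, 0, 0, 0, 1, 0, 0, 0, 0, 0, 0, 1]'

```text
clock: 24.25
eef_pos: [598.6, 44.9, 63.0]
tool_rot: [3.141, -0.0, 2.984]
force: [-7.1, 3.1, 18.0]
width: 1.9
gripper_force: 62.4
```

Firmly on its stop (force rising, no travel). Releasing and retreating.

>>> carry_out --deltas '[0, 0, 0, 0, 0, -0.0007, 1, 0, 0, 0, 0, 0, 0, 0.6, 0, 0, 0, 0, 0, 0, 0.05, 0, 0, 0, 0, 0, 0, 0.05, 0, 0, 0, 0, 0, 0, 0.05, 0, 0, 0, 0, 0, -0.01, 0.05, 0, 0, 0, 0, 0, -0.03, 0.05, 0, 0, 0, 0, 0, -0.04, 0.05, 0, 0, 0, 0, 0, -0.04, 0.05, 0, 0, 0, 0, 0.002, -0.03, 0.05, 0, 0, 0, 0, 0, 0, 0.05]'

```text
clock: 25.62
eef_pos: [601.1, 46.6, 215.5]
tool_rot: [3.14, 0.006, 2.984]
force: [-0.0, 0.5, -0.9]
width: 40.3
gripper_force: 0.0
```

Run:
```python
from h import *
c=ctrl.calibration("wrist");a=ctrl.get_image("wrist")
pr=lambda X:(lambda v:(v[:2]/v[2]).round(0))(P(c)@np.append(X,1))
for X in [(-50,102,78),(50,102,78),(-66,65,76)]:print(X,pr(box(*X)))
b=ctrl.get_image("scene");o=np.load("pics/scene0.npy")
f=lambda i:cv2.resize(i[180:255,160:320,::-1],(390,183),interpolation=cv2.INTER_CUBIC)
L=cv2.resize(a[:,:,::-1],(400,300));Rr=np.zeros((366,390,3),np.uint8);Rr[:183]=f(o);Rr[183:]=f(b)
cv2.imwrite("pics/end.png",np.hstack([cv2.copyMakeBorder(L,0,66,0,0,cv2.BORDER_CONSTANT),Rr]))
```

```text
(-50, 102, 78) [284. 215.]
(50, 102, 78) [176. 215.]
(-66, 65, 76) [302. 175.]
```

View pics/end.png

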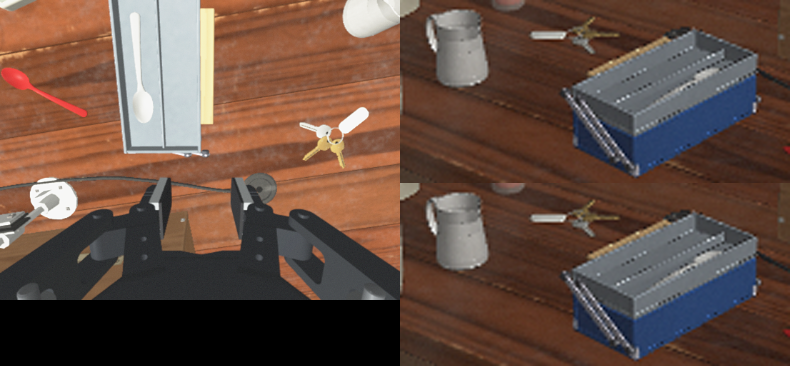

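The end picture shows the tray home, matching the start view. The teaspoon is in the rear trough at (140,70), and the pitcher is unmoved.

```bash
python3 -c "from cell import ctrl;print(ctrl.finish_job())"
```

```text
the job is handed in; nothing more can be done
None
```

The job is handed in at about 26 s on the robot clock: the scoop was set down flat in the compartment, the tray is fully home with the teaspoon still in it, and the pitcher was not touched; no verdict came back.

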